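# Walk the squaring block round to the fence

## Robot

A 6-joint arm with a two-finger parallel gripper is mounted at the origin on the work surface. World frame = base frame: x ahead of the robot, y to its left, z up, the work surface at z = 0. Lengths are in mm, angles in rad, forces in N, time in s.
With the tool pointing down it reaches from about 350 to 875 mm from the base axis. Payload 15.5 kg.
Tool frame: the origin (TCP) lies midway between the tips of the shut fingers; the grasp point (between the pads) lies 19 mm behind it (manip.grip_point_offset is the z of the grasp point in the tool frame, in mm); z points along the fingers, y is the line along which they close (so a half turn about z gives the same grasp; the last joint's range is limited). The gripper opens to 85 mm and grips with 20 to 120 N. Pads are 22 mm wide; open, the fingers measure 114 mm over their backs; the gripper's body (76 mm by 85 mm) begins 54 mm behind the grasp point. The pads swing forward as they close: fully open they stand 13 mm farther back than shut.
Start: joints at [-1.21, 0.494, 1.345, -0, 1.302, -0.096], TCP at [275.675, -560.918, 192.977] pointing down, gripper open.
Joint ranges: [-2.91, 2.91], [-0.82, 2.16], [0.22, 2.67], [-1.22, 4.37], [0.12, 2.79], [-3.08, 3.08]. Speed limits (rad/s): [1.89, 1.89, 2.57, 3.01, 3.01, 3.01].

## Interface

Orientations are given as a 3x3 rotation matrix whose columns are the frame's x, y, z axes.
In Python, from station import readout, read_camera, manip gives the robot as it stands.
- The arm moves only by the tool move_arm, never from a script. Its argument "increments" is text: rows parted by semicolons, each of 5 numbers parted by spaces: the opening, from 0 (shut) to 1 (fully open), then the shift along the tool's x, y, z in m, then the turn about the tool's z in rad. A call has 1 to 10 rows; each row is the pose to reach, as a shift and turn from the pose commanded when the call began, along the tool's axes at that moment; what a row does not reach only later rows make up. A row lasts 1/12 s, in which the tool goes at most 41.7 mm and 7.16 degrees, less where a joint would pass 70% of its speed; a pose out of reach is approached as far as the arm can. A call with a gripper value outside its range is refused whole. The fingers move at their own pace and stop on an object; the grip force is fixed at half the most. Time passes only in rows, so rows that repeat a pose let the fingers close. It gives the time, the measured TCP pose, the force, the opening and the grip force at its end, in the units of the state.
- readout.get_obs(): the state, without advancing time (a new reading comes with each control period).
- read_camera(name): name is "scene" or "top"; returns a dict with "img" (420x560x3 uint8, red, green, blue), "z_map" (420x560 float32, mm along the optical axis (not along the pixel's ray), 0 where there is no reading), "fx", "fy", "cx", "cy" (pixels), "R" (3x3) and "t" (3): a world point X has camera coordinates R X + t. Camera axes: x right, y down, z forward; pixel columns grow to the right and rows downward; lengths in mm; the calibration is good to about 2 mm. A picture is of the moment at which its call begins.
- manip.sign_off(): hands the job in; it is judged then, once.
The state is a dict: "time": time; "joint_positions": joint angles; "qd": joint speeds; "joint_torque": joint torques, N m; "tcp_pos": TCP position; "tcp_rot": TCP orientation; "wrist_force": force on the tool from outside, world axes, zero at the start; "ft_torque": the same for the moment, N m; "opening": opening from 0.0 (shut) to 1.0 (fully open); "grip_force": force on a finger pad.
Only numpy, scipy, OpenCV 4.12 (cv2) and the standard library are available. Lean on these libraries where they do the work, as an engineer would, in place of code of your own. Each camera call takes 0.05 s, during which the arm holds its last target. There are 200 camera calls.

## Task

The heavy cast squaring block on the glue-up bench has been left turned away from its fence. Without gripping or lifting it, push it round with the fingers, a corner at a time, until its bright machined face lies flush against the fence and the whole block sits between the two red marks. Leave the other things on the bench where they are.

Things in the scene. Friction and masses are not known exactly. Their poses are not given: they have to be found in the camera images.
- block: Heavy loose cast block, 1.6 kg (+-25 %), 130 (its x) x 95 (its y) x 50 mm high; too wide to grip. Green, with one bright steel face, the 130 mm wide +y side; a yellow arrow on top points to it. Origin: centre of the underside. Slides under about 5 to 15 N, stops when not pushed. Pushed square to a long face near its end it turns some 6 degrees per 10 mm, its centre moving half as far.
- block_face (a point): Centre of the block's bright face: 47.5 mm from the block's origin along its +y, 25 mm up.
- fence: Straight fence fixed to the table, 360 mm long (its x), 30 mm thick, 45 mm high, wood with an aluminium facing. Origin at the foot of the middle of its working face; the working face is the plane y = 0 of this frame and looks to the fence's -y, where the block stands. Two red marks on its top lie at x = -95 and +95 mm. Low steel feet behind, to y = 80 mm.
- stain_can: Bystander: full metal can with yellow and brown bands, 105 mm diameter, 128 mm high; origin at the centre of its underside.
- red_bowl: Bystander: red plastic bowl, 150 mm across the rim, 50 mm high; origin under its centre.
- brush: Bystander: paint brush with a wooden handle lying flat, under 30 mm high; origin under its middle.
- screwdriver: Bystander: screwdriver with a red handle lying flat, under 40 mm high; origin under its middle.
- glue: Bystander: white glue bottle with orange cap, 60 mm diameter, 170 mm high; origin at the centre of its underside.
- offcut: Bystander: pine offcut lying flat, 110 x 45 x 19 mm; origin at the centre of its underside.
- tape: Bystander: yellow tape measure lying flat, 70 x 66 x 34 mm; origin at the centre of its underside.
Things that resemble listed ones, but are neither listed nor needed, are in the scene too. Several things look just like the block: the one meant starts farthest to the robot's right.

How it is judged (in metres and radians):
On the way:
1. the block has been turned round to face the fence to within 20 degrees (angle between the y axis of block and the y axis of fence, either way round below 0.35 rad), for 0.1 s.
At the end, for the whole second after the job is handed in: The middle of the block's bright face is within 4 mm of the fence's working face and the block square to it within 2 degrees, its middle within 30 mm of the fence's middle (so the block lies between the marks), flat on the table and at rest (y of block_face in the frame of fence above -0.004 m and angle between the y axis of block and the y axis of fence, either way round below 0.035 rad and x of block_face in the frame of fence between -0.03 and 0.03 m and height (world z) of block below 0.004 m and angle between block's own z axis and vertical below 0.03 rad and linear speed of block below 0.01 m/s); the robot touches nothing.
It fails at once if the block is lifted or carried (over 10 mm off the table) (height (world z) of block above 0.01 m).
It fails at once if the block is tipped (over 9 degrees) (angle between block's own z axis and vertical above 0.16 rad).
It fails at once if a bystander is moved by more than 20 mm (distance of any of stain_can, red_bowl, brush, screwdriver, glue, offcut, tape from where it was at the start of the episode above 0.02 m).
It also fails if it takes over 72 s, if anything falls off the work surface, if the arm or the gripper's body presses on something with over 40 N, if the wrist force passes 120 N, or if a joint passes its speed limit or range.

## Working session

There is one attempt and no reset: what is moved stays moved. The work goes in short steps, Python scripts to look and compute and a tool call to move; the robot and the scene stay as the last step left them, time stands still between calls to the robot, and variables do not carry over. Pictures are saved under pics/ and viewed, at most 10 in all, crops included, and the job is handed in when it is done.

Besides the shell and the picture viewer there is one more tool, called after "Emit:" by a JSON object that holds its "api" and its "payload", one argument or row to a line. move_arm: Moves the arm, as the interface text tells. Its arguments: {"type":"object","properties":{"increments":{"type":"string"}},"required":["increments"]}

```bash
mkdir -p pics; ls
python3 - <<'E'
from station import readout, read_camera, manip
import cv2,numpy as np
for n in ("top","scene"):
    c=read_camera(n); cv2.imwrite(f"pics/{n}0.png",cv2.resize(c["img"][:,:,::-1],(800,600)))
    np.savez(n+"0.npz",**c); print(n,c["fx"],c["cx"],c["cy"],c["R"].round(3).tolist(),c["t"].round(1))
o=readout.get_obs(); print(o["tcp_pos"],o["tcp_rot"],o["time"],o["wrist_force"])
E
```

```text
pics
top 518.027827953964 268.4842760956196 200.82545456832594 [[0.025, -1.0, 0.018], [-0.982, -0.028, -0.189], [0.19, -0.013, -0.982]] [  17.4  532.  1654.2]
scene 471.4187197098602 279.533222094718 209.60496101624162 [[-0.813, 0.582, -0.015], [0.508, 0.696, -0.508], [-0.285, -0.42, -0.861]] [ 431.5 -296.3 1506.4]
[ 275.55158276 -560.56975252  192.44920046] [[ 8.97470432e-01  4.41074446e-01 -3.95428240e-04]
 [ 4.41074610e-01 -8.97469828e-01  1.04725257e-03]
 [ 1.07031431e-04 -1.11429157e-03 -9.99999373e-01]] 0.1 [-0.30534575  0.2049622  -0.7247279 ]
```

View pics/top0.png

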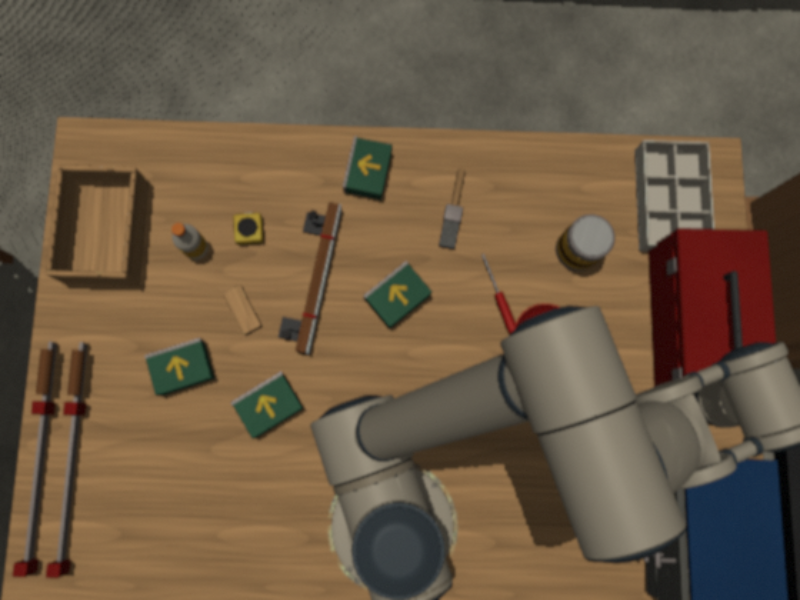

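View pics/scene0.png

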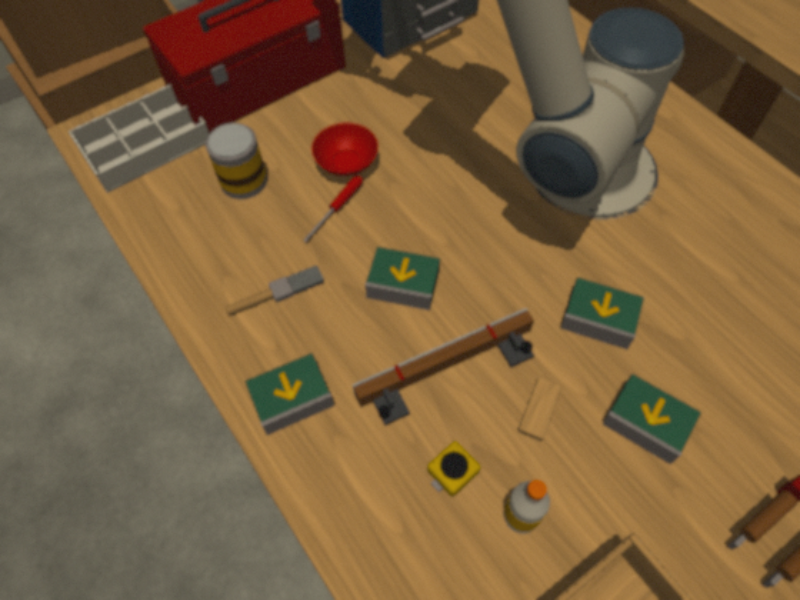

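The block look-alikes in the top picture are at (398,295), (368,167), (180,367) and (268,405). The one at (398,295) is farthest right (smallest y) and stands on the fence's open side, so it is the one meant. I'll confirm that in a crop and measure its pose.

```bash
cat > h.py <<'E'
import numpy as np,cv2
from station import readout, read_camera, manip
def world(c):
    z=c["z_map"]; v,u=np.mgrid[:z.shape[0],:z.shape[1]]
    P=np.stack([(u-c["cx"])/c["fx"]*z,(v-c["cy"])/c["fy"]*z,z],-1)
    return (P-c["t"])@c["R"]
def onplane(c,uv,h):
    uv=np.atleast_2d(uv).astype(float)
    d=np.c_[(uv[:,0]-c["cx"])/c["fx"],(uv[:,1]-c["cy"])/c["fy"],np.ones(len(uv))]@c["R"]
    o=-c["R"].T@c["t"]; s=(h-o[2])/d[:,2]
    return (o+d*s[:,None])[:,:2]
def greens(c,lo,hi):
    hsv=cv2.cvtColor(c["img"],cv2.COLOR_RGB2HSV)
    m=((hsv[...,0]>55)&(hsv[...,0]<95)&(hsv[...,1]>90)).astype(np.uint8)
    m=cv2.morphologyEx(m,cv2.MORPH_CLOSE,np.ones((7,7)))
    return m
def rects(c,h=50):
    m=greens(c,0,0); out=[]
    for k in cv2.findContours(m,cv2.RETR_EXTERNAL,cv2.CHAIN_APPROX_NONE)[0]:
        if cv2.contourArea(k)<300: continue
        p=onplane(c,k[:,0],h).astype(np.float32)
        r=cv2.minAreaRect(p); out.append((r,cv2.boxPoints(r).round(1).tolist(),k[:,0].mean(0).round()))
    return out
E
python3 - <<'E'
from h import *
for n in ("top","scene"):
    c=dict(np.load(n+"0.npz")); print(n)
    for r in rects(c): print(r)
    W=world(c); 
    hsv=cv2.cvtColor(c["img"],cv2.COLOR_RGB2HSV)
    for nm,(u,v) in dict(block=(279,206),fence=(224,195)).items():
        if n=="top": print(nm,W[v,u].round(1))
c=dict(np.load("top0.npz"))
im=c["img"][130:260,190:320,::-1]
cv2.imwrite("pics/crop.png",cv2.resize(im,(598,598),interpolation=cv2.INTER_CUBIC))
E
```

```text
top
(((252.91656494140625, 282.2520446777344), (82.3922348022461, 122.9970474243164), 33.4619026184082), [[184.60000610351562, 310.79998779296875], [252.5, 208.1999969482422], [321.20001220703125, 253.6999969482422], [253.39999389648438, 356.29998779296875]], array([188., 284.]))
(((331.9546203613281, 484.37969970703125), (84.01995086669922, 127.7586669921875), 19.47323989868164), [[271.1000061035156, 530.5999755859375], [313.6000061035156, 410.1000061035156], [392.8999938964844, 438.20001220703125], [350.29998779296875, 558.5999755859375]], array([126., 258.]))
(((511.7360534667969, -2.926788330078125), (82.66777801513672, 123.01641082763672), 41.19196701049805), [[440.1000061035156, 16.100000381469727], [521.0999755859375, -76.4000015258789], [583.2999877929688, -22.0], [502.29998779296875, 70.5999984741211]], array([279., 207.]))
(((817.1309814453125, 74.73355102539062), (82.09827423095703, 131.87049865722656), 79.414794921875), [[744.7999877929688, 46.5], [874.4000244140625, 22.299999237060547], [889.5, 103.0], [759.9000244140625, 127.19999694824219]], array([258., 118.]))
block 
[... 451 characters left out ...]
00244140625, 26.700000762939453], [898.0999755859375, 103.5999984741211], [778.0999755859375, 126.5999984741211]], array([200., 271.]))
(((260.16754150390625, 285.92327880859375), (76.27426147460938, 123.85348510742188), 33.03190612792969), [[194.39999389648438, 317.1000061035156], [262.0, 213.1999969482422], [325.8999938964844, 254.8000030517578], [258.3999938964844, 358.6000061035156]], array([423., 214.]))
(((519.487060546875, 0.443023681640625), (76.19342803955078, 123.9893798828125), 40.97629165649414), [[450.1000061035156, 22.299999237060547], [531.4000244140625, -71.30000305175781], [588.9000244140625, -21.399999618530273], [507.6000061035156, 72.19999694824219]], array([283., 189.]))
```

View pics/crop.png

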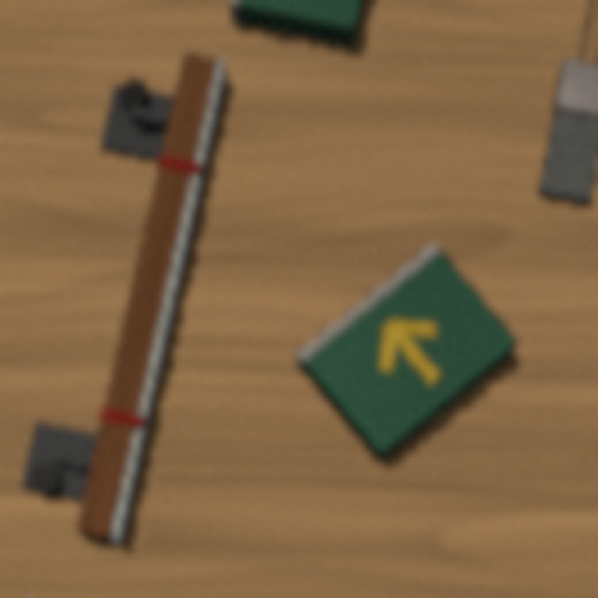

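The crop confirms it: the block's arrow and bright edge ((300,357) to (438,247)) point up-left towards the fence. The fence's facing edge runs from (228,65) to (125,543), with red marks near (198,166) and (142,420). Next I'll work out the fence frame.

```bash
cat >> h.py <<'E'
def fencefit(c,h=45):
    # bright facing strip's pixels
    hsv=cv2.cvtColor(c["img"],cv2.COLOR_RGB2HSV)
    return hsv
E
python3 - <<'E'
from h import *
c=dict(np.load("top0.npz"))
f=lambda x,y:((x+.5)/4.6-.5+190,(y+.5)/4.6-.5+130)
q=onplane(c,[f(228,65),f(125,543),f(199,168),f(144,422),f(188,57),f(83,535)],45)
print(q.round(1).tolist())
b=onplane(c,[f(298,357),f(438,243),f(516,343),f(383,460)],50); print(b.round(1).tolist(),b.mean(0))
# scene check: depth slice of fence top
for n in("top","scene"):
    c=dict(np.load(n+"0.npz"));W=world(c)
    m=(W[...,2]>36)&(W[...,2]<56)&(W[...,0]>400)&(W[...,0]<760)&(W[...,1]>110)&(W[...,1]<260)&(W[...,2]<48)
    p=W[m][:,:2].astype(np.float32); r=cv2.minAreaRect(p); print(n,len(p),W[m][:,2].mean(),r,cv2.boxPoints(r).round(1).tolist())
E
```

```text
[[725.4, 135.5], [373.1, 195.3], [647.0, 153.7], [459.6, 185.6], [730.6, 164.9], [378.0, 225.0]]
[[508.8, 77.5], [595.1, -20.8], [523.4, -78.1], [436.4, 15.1]] [515.91622952  -1.57283654]
top 812 42.45169450772496 ((568.7009887695312, 197.30169677734375), (60.133121490478516, 339.6873779296875), 79.95687866210938) [[396.20001220703125, 197.3000030517578], [730.7000122070312, 138.10000610351562], [741.2000122070312, 197.3000030517578], [406.70001220703125, 256.5]]
scene 1458 43.899742444744604 ((570.1277465820312, 197.74526977539062), (62.10803985595703, 344.2832946777344), 79.93231201171875) [[395.20001220703125, 197.3000030517578], [734.2000122070312, 137.10000610351562], [745.0, 198.1999969482422], [406.1000061035156, 258.3999938964844]]
```

```bash
cat >> h.py <<'E'
def to(x,y,z,ang):
    """shift (m) in tool axes and turn to world target (mm), tool-x heading ang deg"""
    o=readout.get_obs(); R=np.array(o["tcp_rot"]); p=np.array(o["tcp_pos"])
    d=R.T@(np.array([x,y,z])-p)/1000; a=np.degrees(np.arctan2(R[1,0],R[0,0]))
    return d.round(4).tolist(), round(float(np.radians(-(ang-a))),3)
E
python3 -c "
from h import *
print(to(480,-96,150,41.3),to(480,-96,15,41.3))"
```

```text
([0.3884, -0.3267, 0.0429], -0.264) ([0.3884, -0.3266, 0.1779], -0.264)
```

Emit:
{"api": "move_arm", "payload": {
  "increments": "0 0.388 -0.327 0.043 -0.264; 0 0.388 -0.327 0.043 -0.264; 0 0.388 -0.327 0.043 -0.264; 0 0.388 -0.327 0.043 -0.264; 0 0.388 -0.327 0.043 -0.264; 0 0.388 -0.327 0.043 -0.264; 0 0.388 -0.327 0.043 -0.264; 0 0.388 -0.327 0.043 -0.264; 0 0.388 -0.327 0.043 -0.264; 0 0.388 -0.327 0.043 -0.264"
}}

```text
time: 0.93
tcp_pos: [442.8, -178.8, 157.6]
tcp_rot: [[0.751, 0.66, -0.0], [0.66, -0.751, 0.0], [-0.0, -0.0, -1.0]]
wrist_force: [2.0, -0.7, -0.5]
opening: -0.001
grip_force: 0.0
```

```bash
python3 -c "
from h import *
print(to(480,-96,80,41.3),to(480,-96,15,41.3))"
```

```text
([0.0826, -0.0377, 0.0776], -0.0) ([0.0826, -0.0376, 0.1426], -0.0)
```

Emit:
{"api": "move_arm", "payload": {
  "increments": "0 0.083 -0.038 0.01 0; 0 0.083 -0.038 0.01 0; 0 0.083 -0.038 0.01 0; 0 0.083 -0.038 0.07 0; 0 0.083 -0.038 0.10 0; 0 0.083 -0.038 0.13 0; 0 0.083 -0.038 0.142 0; 0 0.083 -0.038 0.142 0; 0 0.083 -0.038 0.142 0"
}}

```text
time: 1.68
tcp_pos: [479.5, -97.5, 15.6]
tcp_rot: [[0.751, 0.66, -0.002], [0.66, -0.751, 0.001], [-0.001, -0.001, -1.0]]
wrist_force: [-0.5, 0.2, 1.2]
opening: 0.004
grip_force: 0.0
```

Run:
```python
from h import *
for n in("top","scene"):
    c=read_camera(n); 
    for r in rects(c): print(n,r)
    if n=="scene": cv2.imwrite("pics/s1.png",cv2.resize(c["img"][80:380,140:540,::-1],(800,600)))
print(to(480,-96,15,41.3))
# planned path in tool axes at heading 41.3
c=np.array([515,-1.6]);a=np.radians(41.3)
R0=np.array([[np.cos(a),np.sin(a)],[np.sin(a),-np.cos(a)]]);p0=np.array(readout.get_obs()["tcp_pos"][:2])
for i in range(15):
    n=np.array([np.cos(a),np.sin(a)]);t=np.array([n[1],-n[0]])
    print(i,np.degrees(a).round(1),(R0.T@(c-58.5*n+48*t-p0)).round(1),-np.round(a-np.radians(41.3),3))
    a+=np.radians(3);c=c+2.5*n
```

```text
top (((253.02708435058594, 282.36737060546875), (82.08061218261719, 122.92658996582031), 33.46190643310547), [[184.89999389648438, 311.0], [252.6999969482422, 208.5], [321.20001220703125, 253.6999969482422], [253.39999389648438, 356.29998779296875]], array([186., 284.]))
top (((332.0284423828125, 484.2521667480469), (84.05766296386719, 128.3228302001953), 19.295644760131836), [[271.20001220703125, 530.9000244140625], [313.6000061035156, 409.79998779296875], [392.8999938964844, 437.6000061035156], [350.5, 558.7000122070312]], array([126., 258.]))
top (((817.1990356445312, 74.61878204345703), (81.9471664428711, 131.6510772705078), 79.48754119873047), [[745.0, 46.29999923706055], [874.4000244140625, 22.299999237060547], [889.4000244140625, 102.9000015258789], [760.0, 126.9000015258789]], array([258., 118.]))
scene (((339.9365234375, 490.1676330566406), (77.68883514404297, 124.53701782226562), 19.600467681884766), [[282.5, 535.7999877929688], [324.20001220703125, 418.5], [397.3999938964844, 444.5], [355.6000061035156, 561.9000244140625]], array([459., 288.]))
scene (((830.721923828125, 7
[... 538 characters left out ...]
283325195312, -0.35803985595703125), (78.03545379638672, 124.43395233154297), 39.97842025756836), [[448.8999938964844, 22.200000762939453], [528.7999877929688, -73.0999984741211], [588.5999755859375, -23.0], [508.70001220703125, 72.4000015258789]], array([283., 189.]))
([0.0007, -0.0018, 0.0019], -0.0)
0 41.3 [30.8 -1.6] -0.0
1 44.3 [35.9  1.4] -0.052
2 47.3 [41.2  4.1] -0.105
3 50.3 [46.5  6.5] -0.157
4 53.3 [52.   8.7] -0.209
5 56.3 [57.6 10.6] -0.262
6 59.3 [63.3 12.2] -0.314
7 62.3 [69.1 13.4] -0.367
8 65.3 [74.9 14.4] -0.419
9 68.3 [80.8 15.1] -0.471
10 71.3 [86.7 15.4] -0.524
11 74.3 [92.6 15.5] -0.576
12 77.3 [98.5 15.2] -0.628
13 80.3 [104.4  14.6] -0.681
14 83.3 [110.2  13.8] -0.733
```

View pics/s1.png

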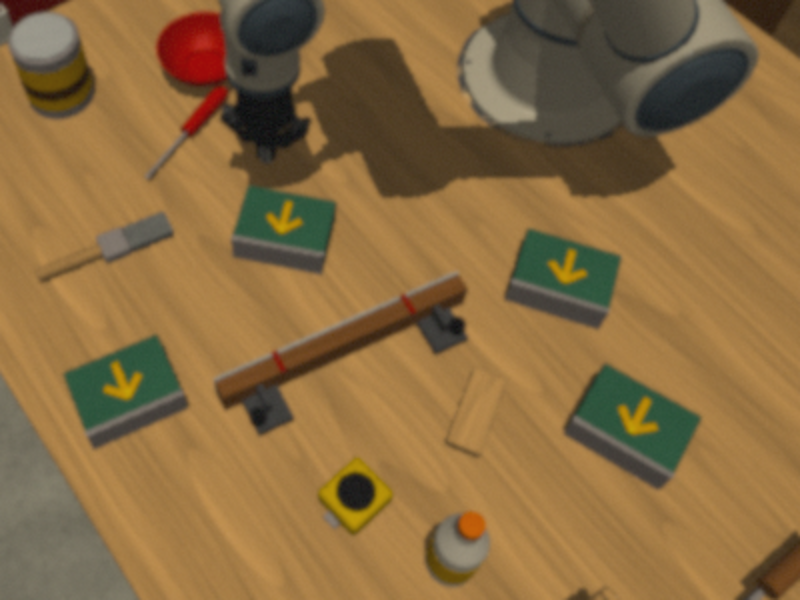

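The picture shows the shut fingers at (267,145), just behind the block's right rear corner at (248,188), with the screwdriver clear. I'll start the turning push.

Emit:
{"api": "move_arm", "payload": {
  "increments": "0 0.018 0 0.002 0; 0 0.027 -0.001 0.002 0; 0 0.033 0 0.002 -0.02; 0 0.037 0.002 0.002 -0.06; 0 0.041 0.004 0.002 -0.1; 0 0.045 0.006 0.002 -0.14; 0 0.05 0.008 0.002 -0.19; 0 0.055 0.010 0.002 -0.235; 0 0.058 0.011 0.002 -0.26; 0 0.058 0.011 0.002 -0.26"
}}

```text
time: 2.62
tcp_pos: [531.6, -67.3, 14.4]
tcp_rot: [[0.555, 0.832, 0.001], [0.832, -0.555, -0.0], [0.0, 0.001, -1.0]]
wrist_force: [0.4, 0.5, -0.7]
opening: -0.003
grip_force: 0.0
```

```bash
cat >> h.py <<'E'
def block(near):
    """pose of the block near (x,y): scene camera, bias-corrected by (-3,-1.5)"""
    o=readout.get_obs(); print(o["time"],o["tcp_pos"].round(1),o["wrist_force"].round(1))
    for n,b in(("scene",(-3.5,-1.5)),("top",(3,1.3))):
        c=read_camera(n)
        for r,box,k in rects(c):
            if np.hypot(r[0][0]-near[0],r[0][1]-near[1])<70: print(n,np.add(r[0],b if n=="scene" else (3,1.3)).round(1),np.round(r[1],0),round(r[2],1),box)
    return c
E
python3 -c "
from h import *
block((530,10))"
```

```text
2.6167 [531.6 -67.3  14.4] [ 0.4  0.5 -0.7]
scene [515.3  -2.5] [ 79. 125.] 41.3 [[448.0, 20.100000381469727], [530.5999755859375, -74.0], [589.5999755859375, -22.200000762939453], [507.1000061035156, 71.9000015258789]]
```

Run:
```python
from h import *
c=read_camera("scene")
cv2.imwrite("pics/s2.png",cv2.resize(c["img"][100:280,160:400,::-1],(800,600)))
```

```text
(no output)
```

View pics/s2.png

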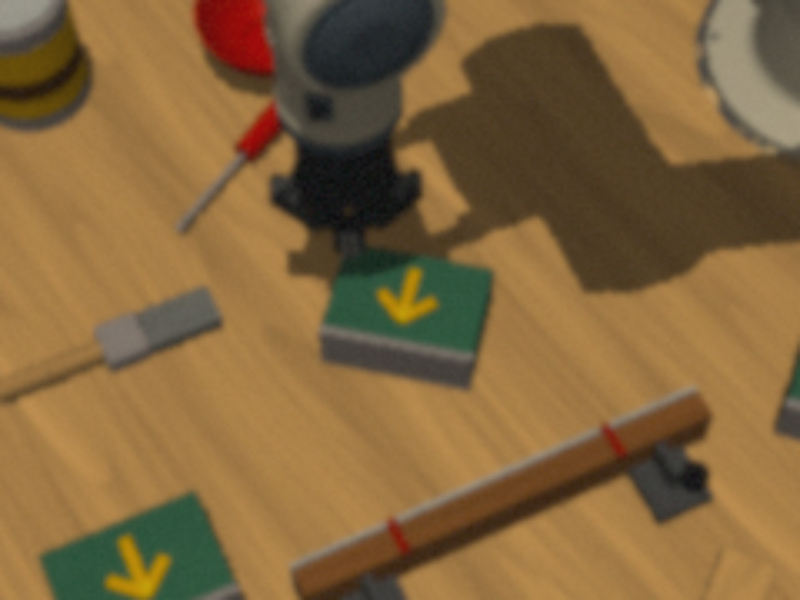

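Run:
```python
from h import *
o=readout.get_obs();p=o["tcp_pos"]
print(p,o["tcp_rot"].round(3).tolist(),o["joint_positions"].round(3),o["wrist_force"].round(1),o["time"])
for n in("scene","top"):
    c=read_camera(n)
    for d in (0,35,70):
        q=c["R"]@(p+[0,0,d])+c["t"]; u=c["fx"]*q[0]/q[2]+c["cx"];v=c["fy"]*q[1]/q[2]+c["cy"]
        print(n,d,round(u,1),round(v,1),"crop",round((u-160)*3.333),round((v-100)*3.333))
    if n=="scene":
        W=world(c); 
        for uv in((264,172),(264,175),(265,178),(275,185),(285,195)): print(uv,W[uv[1],uv[0]].round(1))
    if n=="top": cv2.imwrite("pics/t2.png",cv2.resize(c["img"][130:260,190:320,::-1],(598,598),interpolation=cv2.INTER_CUBIC))
```

```text
[530.45349526 -67.45473265  13.99080167] [[0.557, 0.83, -0.0], [0.83, -0.557, -0.0], [-0.0, 0.0, -1.0]] [-0.238  0.616  1.745 -0.     0.78   0.353] [-0.  -0.2  0.4] 2.7667
scene 0 266.1 181.8 crop 354 273
scene 35 265.6 175.0 crop 352 250
scene 70 265.1 167.8 crop 350 226
(264, 172) [539.7 -59.6  80.5]
(264, 175) [540.6 -59.4  66.8]
(265, 178) [537.5 -60.4  48.2]
(275, 185) [529.7 -22.2  51.9]
(285, 195) [526.2  20.7  50.9]
top 0 297.8 204.0 crop 459 347
top 35 298.6 202.0 crop 462 340
top 70 299.4 200.0 crop 465 333
```

View pics/t2.png

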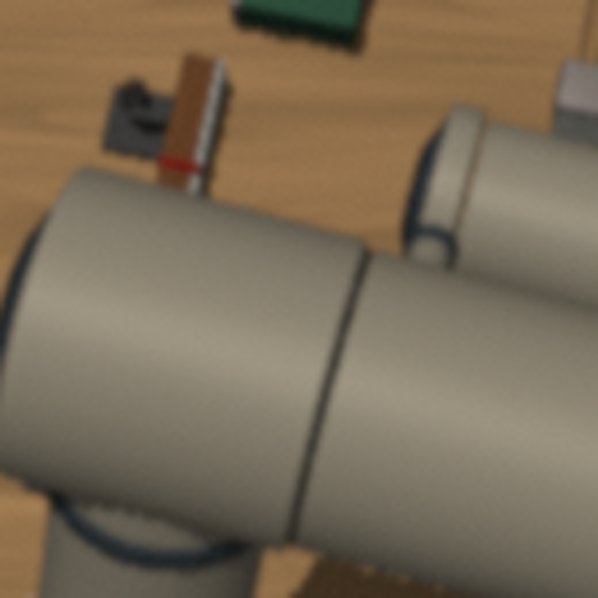

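Run:
```python
from h import *
a=dict(np.load("scene0.npz")); c=read_camera("scene")
print(onplane(c,[(265,175.6),(263.5,176.5),(256.6,199.6),(301.6,206.5),(307.9,180.4)],50).round(0).tolist())
d=np.abs(a["img"].astype(int)-c["img"]).sum(2)
m=greens(c,0,0)
for y,x0 in ((0,0),):
    A=np.hstack([a["img"][155:225,240:325],c["img"][155:225,240:325]])[:,:,::-1].copy()
    cv2.imwrite("pics/cmp.png",cv2.resize(A,(800,330),interpolation=cv2.INTER_CUBIC))
```

```text
[[533.0, -66.0], [539.0, -66.0], [598.0, -14.0], [511.0, 77.0], [445.0, 19.0]]
```

View pics/cmp.png

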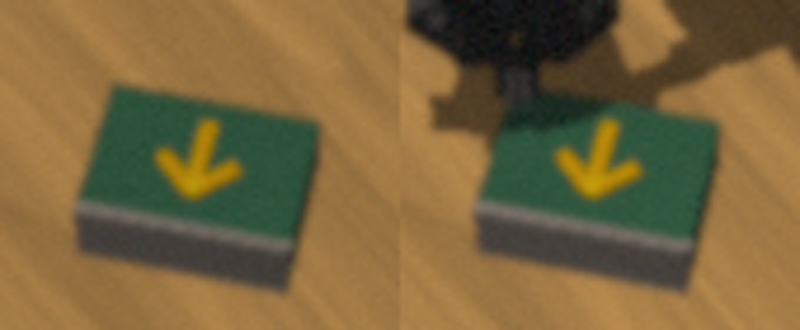

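Run:
```python
from h import *
c=dict(np.load("scene0.npz"))
def pr(p):
    q=c["R"]@np.array(p,float)+c["t"]; return round(c["fx"]*q[0]/q[2]+c["cx"],1),round(c["fy"]*q[1]/q[2]+c["cy"],1)
for z in(15.6,30,45): u=pr((479.5,-97.5,z)); print(z,u,"s1",(u[0]-140)*2,(u[1]-80)*2)
print("corner (523,-78)",pr((523,-78,50)),pr((530,-75,50)), "seen 264,173.5", onplane(c,[(264,173.5),(308,181),(256.6,199.6),(301.6,207)],50).round(1).tolist())
t=dict(np.load("top0.npz"))
o=readout.get_obs(); d=read_camera("scene"); W=world(d)
for v in range(166,186,2): print(v,[tuple(W[v,u].round(0).astype(int)) for u in (261,263,265,267,270)])
```

```text
15.6 (np.float64(274.4), np.float64(166.3)) s1 268.79999999999995 172.60000000000002
30 (np.float64(274.3), np.float64(163.4)) s1 268.6 166.8
45 (np.float64(274.1), np.float64(160.4)) s1 268.20000000000005 160.8
corner (523,-78) (np.float64(265.6), np.float64(171.0)) (np.float64(264.2), np.float64(172.9)) seen 264,173.5 [[531.6, -73.7], [446.2, 20.7], [597.8, -13.9], [512.0, 78.2]]
166 [(np.int64(546), np.int64(-63), np.int64(110)), (np.int64(540), np.int64(-62), np.int64(106)), (np.int64(537), np.int64(-57), np.int64(109)), (np.int64(533), np.int64(-53), np.int64(110)), (np.int64(522), np.int64(-54), np.int64(100))]
168 [(np.int64(547), np.int64(-61), np.int64(104)), (np.int64(543), np.int64(-58), np.int64(104)), (np.int64(536), np.int64(-58), np.int64(98)), (np.int64(532), np.int64(-55), np.int64(98)), (np.int64(487), np.int64(-111), np.int64(-2))]
170 [(np.int64(548), np.int64(-62), np.int64(94)), (np.int64(540), np.int64(-64), np.int64(86)), (np.int64(535), np.int64(-60), np.int64(86)), (np.int64(531), np.int64(-58), np.int64(85)), (np.int64(492), np.int64(-103), np.int64(1))]
17
[... 942 characters left out ...]
[(np.int64(551), np.int64(-60), np.int64(51)), (np.int64(547), np.int64(-57), np.int64(50)), (np.int64(543), np.int64(-51), np.int64(54)), (np.int64(538), np.int64(-50), np.int64(50)), (np.int64(532), np.int64(-44), np.int64(53))]
182 [(np.int64(555), np.int64(-54), np.int64(51)), (np.int64(550), np.int64(-52), np.int64(49)), (np.int64(545), np.int64(-50), np.int64(47)), (np.int64(543), np.int64(-43), np.int64(53)), (np.int64(534), np.int64(-40), np.int64(49))]
184 [(np.int64(558), np.int64(-50), np.int64(49)), (np.int64(555), np.int64(-45), np.int64(52)), (np.int64(549), np.int64(-44), np.int64(47)), (np.int64(545), np.int64(-39), np.int64(50)), (np.int64(538), np.int64(-35), np.int64(48))]
```

The depth map puts the finger's front face at (537,-59), which matches the TCP in x and y. But it only reaches down to z≈50, so the tips seem to be passing over the block, higher than the readout says. I'll back off and check the tip height in the clear.

Emit:
{"api": "move_arm", "payload": {
  "increments": "0 -0.03 0.01 0 0.1; 0 -0.06 0.02 0 0.2; 0 -0.06 0.02 0 0.26; 0 -0.06 0.02 0 0.26; 0 -0.06 0.02 0 0.26"
}}

```text
time: 3.38
tcp_pos: [513.8, -128.4, 13.8]
tcp_rot: [[0.75, 0.661, -0.0], [0.661, -0.75, 0.0], [-0.0, -0.0, -1.0]]
wrist_force: [0.2, 0.3, -0.4]
opening: 0.002
grip_force: 0.0
```

Run:
```python
from h import *
o=readout.get_obs();p=o["tcp_pos"];print(p,o["wrist_force"].round(1),o["opening"])
c=read_camera("scene");W=world(c)
q=c["R"]@p+c["t"];u,v=c["fx"]*q[0]/q[2]+c["cx"],c["fy"]*q[1]/q[2]+c["cy"];print("tcp px",u,v)
r=np.hypot(W[...,0]-p[0],W[...,1]-p[1])
for z in range(0,140,8):
    m=(r<45)&(W[...,2]>=z)&(W[...,2]<z+8)&(c["z_map"]>0)
    print(z,m.sum(),W[m].mean(0).round(0) if m.any() else "",np.ptp(W[m],0).round(0) if m.any() else "")
x,y=int(u),int(v)
cv2.imwrite("pics/f.png",cv2.resize(c["img"][y-50:y+30,x-50:x+57,::-1],(800,600),interpolation=cv2.INTER_CUBIC))
```

```text
[ 513.75600655 -128.39925107   13.7840658 ] [ 0.2  0.3 -0.4] 0.0018535671516437117
tcp px 259.0055207831245 165.37260315155282
0 234 [ 516. -130.    2.] [87. 82.  8.]
8 2 [ 540. -141.    8.] [12.  9.  0.]
16 0  
24 0  
32 0  
40 0  
48 1 [ 517. -120.   52.] [0. 0. 0.]
56 14 [ 520. -122.   61.] [25. 17.  8.]
64 16 [ 520. -123.   69.] [28. 23.  7.]
72 16 [ 520. -122.   76.] [26. 20.  7.]
80 14 [ 522. -122.   84.] [19. 20.  6.]
88 17 [ 524. -125.   92.] [16. 32.  7.]
96 43 [ 520. -124.  101.] [56. 60.  8.]
104 70 [ 520. -125.  108.] [55. 67.  8.]
112 41 [ 522. -123.  116.] [67. 73.  8.]
120 46 [ 524. -122.  124.] [58. 69.  8.]
128 41 [ 527. -124.  132.] [57. 71.  8.]
136 42 [ 518. -115.  140.] [57. 70.  8.]
```

View pics/f.png

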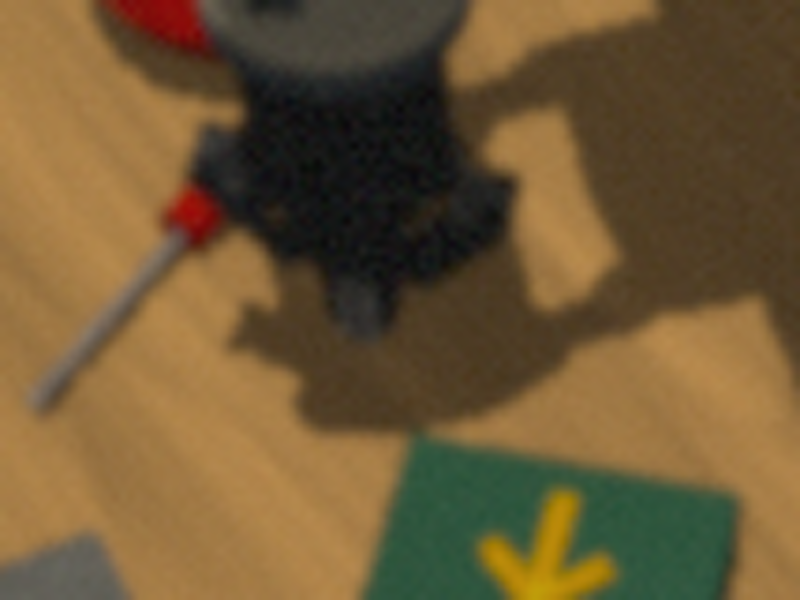

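The picture shows the fingertip at (360,330), well above its shadow: the tip is really near z≈53 while the readout says 14. So the readout's z is about 40 mm too low. I'll lower in small checked steps at the clear starting spot.

Emit:
{"api": "move_arm", "payload": {
  "increments": "0 -0.004 -0.03 0 0; 0 -0.004 -0.046 0 0; 0 -0.004 -0.046 0 0; 0 -0.004 -0.046 0.01 0; 0 -0.004 -0.046 0.02 0; 0 -0.004 -0.046 0.025 0; 0 -0.004 -0.046 0.025 0; 0 -0.004 -0.046 0.025 0"
}}

```text
time: 4.1
tcp_pos: [480.5, -96.6, -11.9]
tcp_rot: [[0.751, 0.66, -0.001], [0.66, -0.751, 0.0], [-0.001, -0.001, -1.0]]
wrist_force: [0.6, 0.4, 0.9]
opening: 0.0
grip_force: 0.0
```

```bash
cat >> h.py <<'E'
def tip():
    o=readout.get_obs();p=o["tcp_pos"];print(p.round(1),o["wrist_force"].round(1),o["time"])
    c=read_camera("scene");W=world(c)
    r=np.hypot(W[...,0]-p[0],W[...,1]-p[1])
    for z in range(4,80,6):
        m=(r<30)&(W[...,2]>=z)&(W[...,2]<z+6)&(c["z_map"]>0)
        print(z,m.sum(),W[m].mean(0).round(0) if m.any() else "")
E
python3 -c "
from h import *
tip()"
```

```text
[480.5 -96.6 -11.9] [0.6 0.4 0.9] 4.1
4 11 [478. -97.   5.]
10 0 
16 0 
22 0 
28 2 [486. -88.  31.]
34 12 [490. -91.  37.]
40 11 [486. -90.  43.]
46 13 [486. -88.  48.]
52 10 [491. -91.  55.]
58 11 [489. -89.  61.]
64 14 [491. -92.  67.]
70 18 [488. -88.  73.]
76 45 [483. -90.  79.]
```

No contact, and the tip is at z≈29, so the offset is about 41 mm. I'll go 13 mm lower, then push.

Emit:
{"api": "move_arm", "payload": {
  "increments": "0 0 0 0.008 0; 0 0.005 0 0.013 0; 0 0.02 0 0.013 0; 0 0.03 0 0.013 0; 0 0.036 0.001 0.013 -0.05; 0 0.041 0.004 0.013 -0.1; 0 0.046 0.006 0.013 -0.15; 0 0.052 0.008 0.013 -0.2; 0 0.058 0.010 0.013 -0.26; 0 0.058 0.010 0.013 -0.26"
}}

```text
time: 4.98
tcp_pos: [531.9, -65.3, -24.4]
tcp_rot: [[0.553, 0.833, 0.001], [0.833, -0.553, -0.0], [0.0, 0.001, -1.0]]
wrist_force: [0.4, -0.1, 0.1]
opening: 0.001
grip_force: 0.0
```

```bash
python3 -c "
from h import *
block((530,10))
c=read_camera('scene')
cv2.imwrite('pics/s3.png',cv2.resize(c['img'][100:280,160:400,::-1],(800,600)))"
```

```text
4.9833 [531.9 -65.3 -24.4] [ 0.4 -0.1  0.1]
scene [520.2  -1.2] [ 93. 121.] 53.8 [[447.5, -1.600000023841858], [545.0999755859375, -72.9000015258789], [599.9000244140625, 2.0999999046325684], [502.29998779296875, 73.4000015258789]]
```

Emit:
{"api": "move_arm", "payload": {
  "increments": "0 0.005 0.001 0 -0.04; 0 0.01 0.003 0 -0.09; 0 0.015 0.005 0 -0.14; 0 0.02 0.008 0 -0.19; 0 0.025 0.01 0 -0.24; 0 0.03 0.012 0 -0.28; 0 0.034 0.014 0 -0.31; 0 0.034 0.014 0 -0.31"
}}

```text
time: 5.8
tcp_pos: [561.3, -45.1, -24.3]
tcp_rot: [[0.276, 0.961, -0.0], [0.961, -0.276, -0.0], [-0.0, -0.0, -1.0]]
wrist_force: [0.0, -0.3, 1.0]
opening: -0.0
grip_force: 0.0
```

```bash
python3 -c "
from h import *
block((540,20))"
```

```text
5.8 [561.3 -45.1 -24.3] [ 0.  -0.3  1. ]
scene [535.5  18.3] [ 80. 126.] 72.2 [[466.79998779296875, 1.0], [586.7999877929688, -37.400001525878906], [611.0999755859375, 38.599998474121094], [491.20001220703125, 77.0999984741211]]
```

Emit:
{"api": "move_arm", "payload": {
  "increments": "0 -0.035 0 0 0; 1 -0.035 -0.032 0 -0.107; 1 -0.035 -0.032 0 -0.107; 1 -0.035 -0.032 0 -0.107; 1 -0.035 -0.032 0 -0.107; 1 -0.035 -0.032 0 -0.107; 1 -0.035 -0.032 0 -0.107; 1 -0.035 -0.032 0.008 -0.107; 1 -0.035 -0.032 0.008 -0.107; 1 -0.035 -0.032 0.008 -0.107"
}}

```text
time: 6.73
tcp_pos: [520.7, -69.9, -32.8]
tcp_rot: [[0.172, 0.985, -0.001], [0.985, -0.172, 0.0], [0.0, -0.001, -1.0]]
wrist_force: [0.8, -0.5, -0.0]
opening: 0.996
grip_force: 0.0
```

```bash
python3 -c "
from h import *
block((540,20)); tip()"
```

```text
6.7333 [520.7 -69.9 -32.8] [ 0.8 -0.5 -0. ]
scene [535.   18.9] [ 79. 124.] 72.2 [[467.20001220703125, 1.7999999523162842], [585.7000122070312, -36.20000076293945], [609.7999877929688, 39.099998474121094], [491.29998779296875, 77.0999984741211]]
[520.8 -70.  -32.4] [-0.1  0.9 -0.4] 6.8333
4 10 [516. -76.   5.]
10 0 
16 0 
22 0 
28 0 
34 0 
40 0 
46 0 
52 0 
58 0 
64 0 
70 0 
76 5 [524. -61.  80.]
```

Emit:
{"api": "move_arm", "payload": {
  "increments": "1 0.018 0 0 0; 1 0.026 0 0 0; 1 0.034 0 0 0; 1 0.042 0 0 0; 1 0.05 0 0 0; 1 0.06 0 0 0; 1 0.07 0 0 0; 1 0.08 0 0 0; 1 0.09 0 0 0; 1 0.09 0 0 0"
}}

```text
time: 7.72
tcp_pos: [536.7, 19.7, -32.0]
tcp_rot: [[0.171, 0.985, 0.0], [0.985, -0.171, -0.0], [-0.0, 0.0, -1.0]]
wrist_force: [-0.1, 0.4, 0.5]
opening: 1.005
grip_force: 0.0
```

```bash
python3 -c "
from h import *
block((545,80))"
```

```text
7.7167 [536.7  19.7 -32. ] [-0.1  0.4  0.5]
scene [540.9  72. ] [ 84. 128.] 79.8 [[474.0, 43.599998474121094], [600.0, 20.899999618530273], [614.9000244140625, 103.30000305175781], [488.79998779296875, 126.0999984741211]]
```

Emit:
{"api": "move_arm", "payload": {
  "increments": "1 0.008 0 0 0; 1 0.016 0 0 0; 1 0.023 0 0 0; 1 0.029 0 0 0; 1 0.033 0 0 0; 1 0.036 0 0 0; 1 0.036 0 0 0"
}}

```text
time: 8.4
tcp_pos: [542.4, 53.8, -32.2]
tcp_rot: [[0.172, 0.985, -0.0], [0.985, -0.172, -0.0], [-0.0, -0.0, -1.0]]
wrist_force: [-0.8, -1.6, 0.6]
opening: 1.0
grip_force: 0.6
```

```bash
python3 -c "
from h import *
block((548,110))"
```

```text
8.4 [542.4  53.8 -32.2] [-0.8 -1.6  0.6]
scene [544.8  98. ] [ 98. 130.] 80.0 [[475.8999938964844, 62.599998474121094], [603.5, 40.0], [620.5999755859375, 136.5], [493.0, 159.0]]
```

Emit:
{"api": "move_arm", "payload": {
  "increments": "1 0.001 0 0 0; 1 0.002 0 0 0; 1 0.003 0 0 0; 1 0.004 0 0 0; 1 0.004 0 0 0"
}}

```text
time: 8.92
tcp_pos: [542.9, 57.2, -32.2]
tcp_rot: [[0.172, 0.985, -0.001], [0.985, -0.172, -0.001], [-0.001, -0.0, -1.0]]
wrist_force: [-1.6, -9.5, 2.2]
opening: 0.999
grip_force: 4.6
```

Run:
```python
from h import *
block((548,110))
c=read_camera("scene")
cv2.imwrite("pics/s4.png",cv2.resize(c["img"][140:260,220:380,::-1],(800,600),interpolation=cv2.INTER_CUBIC))
```

```text
8.9167 [542.9  57.2 -32.2] [-1.6 -9.5  2.2]
scene [545.3 100.8] [ 99. 129.] 79.9 [[476.3999938964844, 64.69999694824219], [603.7999877929688, 42.099998474121094], [621.2000122070312, 139.8000030517578], [493.70001220703125, 162.5]]
```

View pics/s4.png

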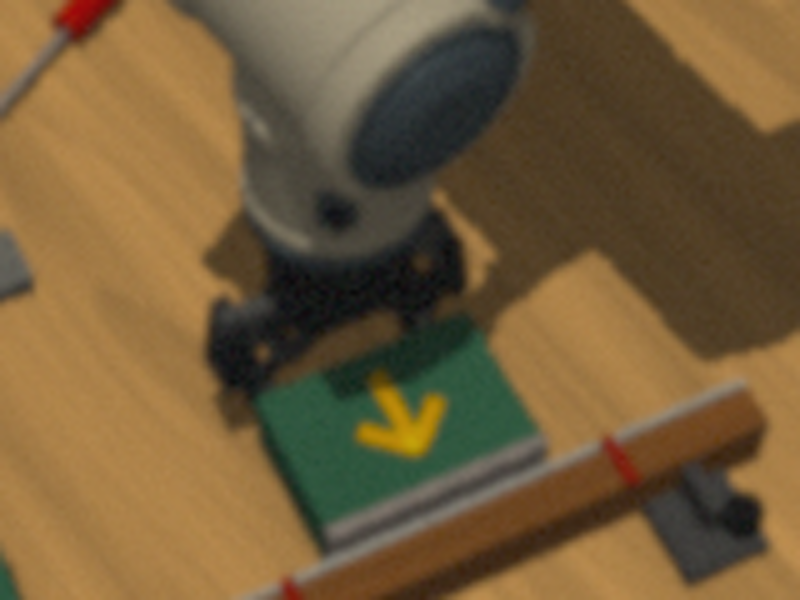

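Run:
```python
from h import *
c=dict(np.load("scene0.npz"))
b=onplane(c,[(329,228),(285.6,247)],50);f=onplane(c,[(368,216),(270,259.4)],45);m=onplane(c,[(342.5,228.5),(277.5,256.5)],45)
t=f[1]-f[0];t/=np.linalg.norm(t);n=np.array([-t[1],t[0]])
print(b.round(1),f.round(1),m.round(1),t,(b-f[0])@n,(b.mean(0)-m.mean(0))@t)
```

```text
[[492.4 172.8]
 [618.3 150.3]] [[382.5 204.2]
 [670.1 153.3]] [[462.4 193.3]
 [649.7 158. ]] [ 0.9847239  -0.17412304] [-11.71156446 -11.98478219] 1.7469432470120936
```

The picture shows the block square to the fence and centred between the marks at (290,585) and (615,450). About 12 mm of gap remains, so I'll keep pushing.

Emit:
{"api": "move_arm", "payload": {
  "increments": "1 0.002 0 0 0; 1 0.004 0 0 0; 1 0.006 0 0 0; 1 0.008 0 0 0; 1 0.009 0 0 0; 1 0.01 0 0 0; 1 0.01 0 0 0"
}}

```text
time: 9.65
tcp_pos: [544.1, 65.3, -32.2]
tcp_rot: [[0.173, 0.985, -0.002], [0.985, -0.173, -0.002], [-0.003, -0.001, -1.0]]
wrist_force: [-5.6, -31.4, 5.1]
opening: 1.003
grip_force: 16.4
```

Emit:
{"api": "move_arm", "payload": {
  "increments": "1 0.001 0 0 0; 1 0.0015 0 0 0; 1 0.002 0 0 0; 1 0.002 0 0 0; 1 0.002 0 0 0"
}}

```text
time: 10.07
tcp_pos: [544.0, 65.4, -32.2]
tcp_rot: [[0.173, 0.985, -0.003], [0.985, -0.173, -0.004], [-0.005, -0.002, -1.0]]
wrist_force: [-8.1, -55.7, 8.7]
opening: 1.002
grip_force: 28.4
```

The TCP has stalled against the fence at 56 N, so the block is seated. I'll release, withdraw and lift clear.

Emit:
{"api": "move_arm", "payload": {
  "increments": "1 -0.005 0 0 0; 1 -0.03 0 0 0; 1 -0.06 0 0 0; 1 -0.06 0 -0.04 0; 1 -0.07 0 -0.08 0; 1 -0.1 0 -0.12 0; 1 -0.13 0.03 -0.16 0; 1 -0.16 0.03 -0.2 0; 1 -0.16 0.03 -0.2 0; 1 -0.16 0.03 -0.2 0"
}}

```text
time: 10.9
tcp_pos: [550.2, -96.8, 172.7]
tcp_rot: [[0.175, 0.985, 0.008], [0.985, -0.175, -0.003], [-0.001, 0.008, -1.0]]
wrist_force: [1.0, -0.6, 0.7]
opening: 1.004
grip_force: 0.0
```

Run:
```python
from h import *
block((548,110))
c=read_camera("scene")
cv2.imwrite("pics/s5.png",cv2.resize(c["img"][140:290,200:400,::-1],(800,600),interpolation=cv2.INTER_CUBIC))
```

```text
10.9 [550.2 -96.8 172.7] [ 1.  -0.6  0.7]
scene [549.2 119.4] [ 78. 128.] 80.2 [[483.0, 93.5], [609.2000122070312, 71.69999694824219], [622.4000244140625, 148.3000030517578], [496.20001220703125, 170.10000610351562]]
top [541.5 119.8] [ 82. 125.] 80.0 [[469.6000061035156, 89.30000305175781], [593.0999755859375, 67.4000015258789], [607.2999877929688, 147.6999969482422], [483.79998779296875, 169.60000610351562]]
```

View pics/s5.png

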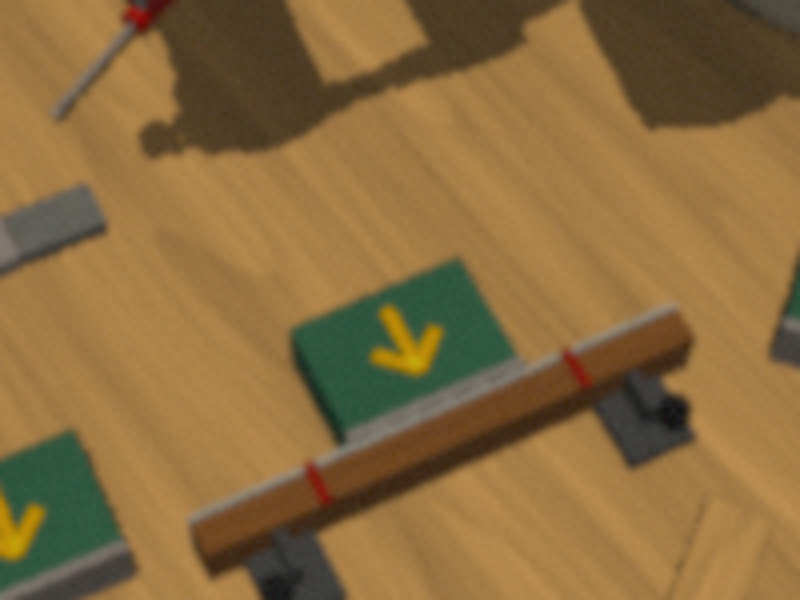

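The bright face lies against the facing from (345,440) to (520,362), square to it and between the marks at (318,480) and (577,368). The arm is clear, so I'll hand the job in.

```bash
python3 -c "
from station import manip
print(manip.sign_off())"
```

```text
the job is handed in; nothing more can be done
None
```

I pushed the block round until its bright face was flush and square against the fence, between the two red marks, then moved the arm clear and handed the job in. The hand-in gave no verdict; this comes from the last picture and the camera measurements.

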